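# Load a tape roll into the seam-tape feeder

## Task

Load the seam-tape feeder: pick up the smaller of the two tape rolls, set it down flat on the feeder's loading shelf in front of the lip and let go. Then push it with the fingers, along the shelf and over the raised lip, until it drops into the pocket under the drive head and lies flat there. Leave the other things on the table where they are.

Things in the scene. Friction and masses are not known exactly. Their poses are not given: they have to be found in the camera images.
- tape_feeder: Seam-tape feeder, metal fixture fixed to the table, 204 long (x), 112 wide (y), 144 high. +x: loading direction, shelf, lip, pocket (to the robot's left and away); z up. Origin at table height on the centre line, right under the lip's pocket-side edge. Site numbers: mm in this frame. Flared guides, top z 36, lead from x -44, y +-50 to the cheeks at x -30, y +-36.
- feeder_shelf (a point): A point on top of the feeder's loading shelf where the roll can be set down (x -68, y 0, z 24). The shelf is flat and open, 110 wide, x -118 to -20. Axes as the feeder's.
- feeder_lip (a point): Middle of the lip's flat top (x -5, z 28), 4 above the shelf, 14 above the pocket floor. A ramp rises from the shelf at x -20 to the lip at x -9; the top runs to x 0 and ends in a straight step down to the pocket. Cheeks 12 thick stand 72 apart (y +-36) on both sides of lip and pocket, x -30 to 80, top z 36.
- feeder_pocket (a point): Centre of the pocket's floor (x 35, y 0, z 14). The pocket is 70 long (x 0 to the back stop at x 70) and 72 wide.
- feeder_head_front (a point): Middle of the lower front edge of the grey drive head (x -6, z 72) that overhangs the pocket: x -6 to 82, y +-50, z 72 to 144, two posts at x 56 to 80, a knob at one side to y 62. A gripper pointing straight down meets the head before the roll is over the lip; tilted about 38 degrees, fingers pointing down and in the loading direction, it passes under it.
- small_roll_center (a point): Centre of the smaller tape roll (on its axis, at half thickness, 9 above its underside). Carry it close to the robot: the hand press at the back of the table, x 0.6 m and beyond near y 0.03 m, is taller than 0.35 m.
- small_tape_roll: The smaller tape roll, lying flat: 62 in diameter, 18 thick, 35 to 70 g. Origin: centre of its underside; z is its axis. On the table, left of the feeder. Past the lip its nose tips down into the pocket; it lies flat only once its rear edge has been pushed past the feeder's x = 0.
- large_tape_roll: The larger tape roll, 92 in diameter, 20 thick, lying flat on the table left of the feeder. Not wanted; leave alone. Origin: centre of its underside.
- pattern_weight: Iron pattern weight, 38 x 85 x 27 high, on the table at the left. Leave alone. Origin: centre of its underside.
- tape_measure: Tape measure, 36 x 75 x 55 high, on the table at the right. Leave alone. Origin: centre of its underside.
- thread_snips: Thread snips, 32 x 106 x 15 high, lying on the table at the left. Leave alone. Origin: centre of its underside.
Mind the look-alikes: they are no part of the job. Leave any blue look-alike of the small_tape_roll alone.

How it is judged:
By the outcome, as a careful person would: the job done as asked, in the order asked, and still so for the second after the job is handed in, with the robot touching nothing.
It also fails if it takes over 51 s, if anything falls off the work surface, if the arm or the gripper's body presses on something with over 40 N, if the wrist force passes 120 N, or if a joint passes its speed limit or range.

## Robot

A 6-joint arm with a two-finger parallel gripper is mounted at the origin on a cart in front of the work surface, level with it; the furniture and walls round the work are solid. World frame = base frame: x ahead of the robot, y to its left, z up, the work surface at z = 0. Lengths are in m, angles in rad, forces in N, time in s.
With the tool pointing down it reaches from about 0.35 to 0.925 m from the base axis. Payload 6.4 kg.
Tool frame: the origin (TCP) lies on the centre line of the jaws, within the pads' length; the fingertips stand manip.nose_length ahead of it and the grasp point (between the pads) lies 6 mm ahead of it (manip.nose_length is the distance from the TCP to the fingertips, in m); z points along the fingers, y is the line along which they close (so a half turn about z gives the same grasp; the last joint's range is limited). The gripper opens to 85 mm and grips with 20 to 120 N. Pads are 22 mm wide; open, the fingers measure 114 mm over their backs; the gripper's body (76 mm by 85 mm) begins 54 mm behind the grasp point. The pads swing forward as they close: fully open they stand 13 mm farther back than shut.
Start: joints at [-1.29, 0.245, 1.558, -0, 1.339, -0.174], TCP at [0.286, -0.584, 0.256] pointing down, gripper open.
Joint ranges: [-3.13, 3.13], [-1.02, 2.26], [0.13, 2.54], [-0.95, 4.09], [0.21, 2.88], [-2.74, 2.74]. Speed limits (rad/s): [2.57, 2.57, 3.14, 3.14, 3.14, 3.14].

## Interface

Orientations are given as a rotation vector (axis times angle).
In Python, from rig import readout, eyes, manip gives the robot as it stands. The module is installed in compiled form; this text tells all that it offers.
- The arm moves only by the tool move_arm, never from a script. Its argument "motion" is a list of rows, each a list of 6 numbers: the shift along the tool's x, y, z in cm, then the turn, a rotation vector about the tool's x, y, z in rad. A call has exactly 5 rows; each row shifts and turns the commanded pose from where the row before left it, along the tool's axes as they then stand; what a row does not reach is not made up. A row lasts 1/8 s, in which the tool goes at most 62.5 mm and 10.7 degrees, less where a joint would pass 70% of its speed; a pose out of reach is approached as far as the arm can. A call with a gripper value outside its range is refused whole. "hand" is the finger opening in cm, from 0 to 8.54, set as the call begins (left out, the last holds). The fingers move at their own pace and stop on an object; "newtons" is the grip in N (left out, the last holds). Time passes only in rows, so rows that do not move let the fingers close, or fill a call up. It gives the time, the measured TCP pose, the force, the opening and the grip force at its end, in the units of the state.
- readout.sense(): the state, without advancing time (a new reading comes with each control period).
- eyes.get_image(name): name is "scene" or "top" or "wrist"; returns a dict with "pixels" (400x640x3 uint8, red, green, blue), "range_z" (400x640 float32, m along the optical axis (not along the pixel's ray), 0 where there is no reading), "fx", "fy", "cx", "cy" (pixels), "dist" ([k1, k2, p1, p2, k3] as OpenCV has them; the pictures are not rectified), "R" (3x3) and "t" (3): a world point X has camera coordinates R X + t. Camera axes: x right, y down, z forward; pixel columns grow to the right and rows downward; lengths in m; the calibration is good to about 2 mm. A picture is of the moment at which its call begins.
- manip.job_done(): hands the job in; it is judged then, once.
The state is a dict: "t": time; "joint_positions": joint angles; "joint_vel": joint speeds; "tau": joint torques, N m; "tcp_pos": TCP position; "orientation": TCP orientation; "force": force on the tool from outside, world axes, zero at the start; "wrist_torque": the same for the moment, N m; "finger_gap": finger opening in m; "finger_force": force on a finger pad.
Only numpy, scipy, OpenCV 4.12 (cv2) and the standard library are available. Lean on these libraries where they do the work, as an engineer would, in place of code of your own. Each camera call takes 0.05 s, during which the arm holds its last target. There are 200 camera calls.

## Working session

There is one attempt and no reset: what is moved stays moved. The work goes in short steps, Python scripts to look and compute and a tool call to move; the robot and the scene stay as the last step left them, time stands still between calls to the robot, and variables do not carry over. Pictures are saved under pics/ and viewed, at most 11 in all, crops included, and the job is handed in when it is done.

Besides the shell and the picture viewer there is one more tool, called after "Emit:" in YAML: its name, and indented under it one key for each argument. move_arm: Moves the arm, as the interface text tells. Its arguments: {"type":"object","properties":{"motion":{"type":"array"},"hand":{"type":"number"},"newtons":{"type":"number"}},"required":["motion"]}

```bash
mkdir -p pics; python3 - <<'E'
from rig import readout, eyes, manip
import cv2,numpy as np
s=readout.sense();print(s['t'],s['tcp_pos'],s['orientation'],manip.nose_length)
ims=[]
for n in ("scene","top"):
    d=eyes.get_image(n);np.savez(f'pics/{n}0.npz',**d)
    cv2.imwrite(f'pics/{n}0.png',d['pixels'][:,:,::-1])
    print(n,d['fx'],d['dist'],-np.array(d['R']).T@d['t'])
E
```

```text
0.0 [ 0.28539996 -0.58341633  0.25518533] [-3.05881659e+00 -7.07828942e-01  1.53971309e-04] 0.025
scene 406.73903281246885 [0.02174298 0.         0.         0.         0.        ] [-0.4805631  -0.52898119  0.65569194]
top 434.93294405590206 [-0.00898701  0.          0.          0.          0.        ] [0.43871088 0.216194   1.457097  ]
```

View pics/scene0.png

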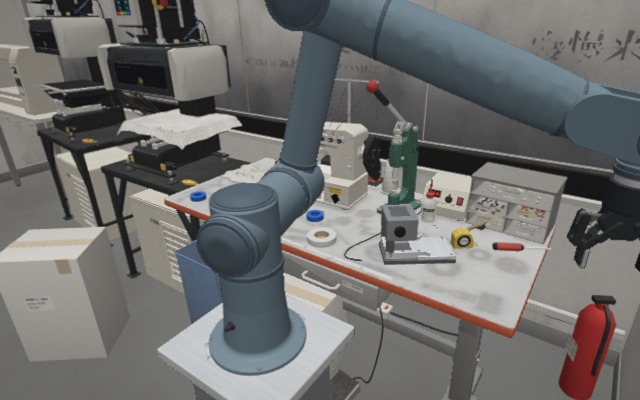

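View pics/top0.png

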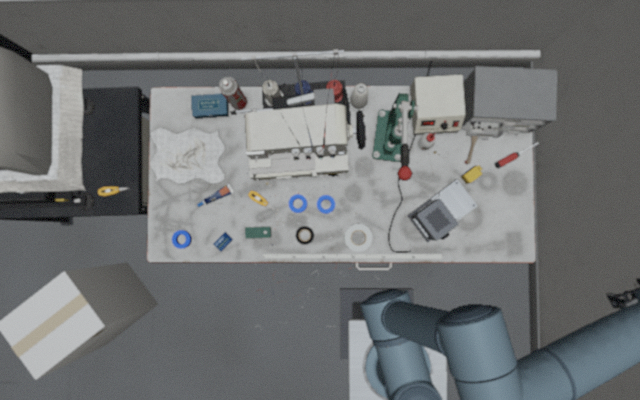

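The top picture shows candidates for the small roll: black ring (305,235), blue rings (298,204), (326,204) and (181,239), and the large white roll (358,237). The blue ones are look-alikes, so the black one is my choice. I'll check it in a crop. The feeder is at (440,212), with its shelf at upper right.

```bash
cat > h.py <<'E'
import numpy as np,cv2
def world(d,u,v,rz=None,z=None):
    K=np.array([[d['fx'],0,d['cx']],[0,d['fy'],d['cy']],[0,0,1]],float)
    p=cv2.undistortPoints(np.array([[[u,v]]],float),K,np.array(d['dist'],float))[0,0]
    r=np.array(d['R']).T@np.array([p[0],p[1],1]);c=-np.array(d['R']).T@d['t']
    if z is not None: return c+r*(z-c[2])/r[2]
    if rz is None: rz=d['range_z'][int(round(v)),int(round(u))]
    return c+r*rz
def grid(d):
    K=np.array([[d['fx'],0,d['cx']],[0,d['fy'],d['cy']],[0,0,1]],float)
    H,W=d['range_z'].shape
    u,v=np.meshgrid(np.arange(W),np.arange(H))
    p=cv2.undistortPoints(np.stack([u,v],-1).reshape(-1,1,2).astype(float),K,np.array(d['dist'],float)).reshape(H,W,2)
    X=np.dstack([p,np.ones((H,W))])*d['range_z'][...,None]
    return (X-np.array(d['t']))@np.array(d['R'])
E
python3 - <<'E'
from h import *
d=dict(np.load('pics/top0.npz'))
G=grid(d)
for n,(u,v) in dict(black=(305,235),white=(358,237),b1=(298,204),b2=(326,204)).items():
    w=G[v-22:v+23,u-22:u+23];m=w[...,2]>.010
    print(n,w[m].mean(0),np.percentile(w[m][:,2],[50,95]),(w[m].max(0)-w[m].min(0)))
# heights on feeder
for v in range(176,246,6): print(v,[int(1000*G[v,u,2]) for u in range(404,484,5)])
a=d['pixels'][160:260,280:500,::-1]
cv2.imwrite('pics/crop1.png',cv2.resize(a,(792,360),interpolation=cv2.INTER_CUBIC))
E
```

```text
black [0.43227973 0.29979499 0.08694099] [0.0183643  0.02679625] [0.1028061  0.13774566 1.44696815]
white [0.42371051 0.13021602 0.05403382] [0.02038603 0.02626603] [0.08922489 0.13392403 1.44697503]
b1 [0.53006492 0.31092717 0.07920527] [0.0185175  0.02440855] [0.12849102 0.14107294 1.44689826]
b2 [0.53042117 0.24492738 0.0603229 ] [0.0184696  0.02445918] [0.14855734 0.12624105 1.44697503]
176 [471, 473, 2, 5, 0, -3, -4, 1, 2, -2, -4, -4, 42, 48, 56, 53]
182 [-1, 6, 0, 5, 0, 4, 1, -2, 5, 1, 28, 17, 5, 41, -3, -2]
188 [1, -4, 4, 0, 2, -1, -4, -3, 13, 22, 26, 19, 18, -3, 1, 1]
194 [-1, 1, -2, 0, 2, -1, -2, 28, 23, 25, 23, 27, 21, -3, -1, -1]
200 [4, -8, 3, -5, -1, 8, 103, 141, 31, 27, 27, 28, 21, 23, 0, 0]
206 [2, 3, -3, 7, 25, 143, 142, 137, 140, 23, 27, 25, 21, 24, 23, -2]
212 [4, -1, 14, 128, 138, 142, 1457, 143, 143, 143, 29, 25, 24, -4, 2, 0]
218 [2, 5, 58, 132, 149, 143, 142, 144, 1457, 140, 139, 39, -2, 0, 1, -1]
224 [-1, -2, 11, 43, 139, 139, 141, 139, 146, 142, 147, -1, 0, 3, -6, 1]
230 [-1, 5, 0, 11, 79, 140, 144, 147, 146, 139, -1, 0, 6, 3, 0, 3]
236 [0, 0, 2, 0, 16, 89, 141, 137, 122, 4, 5, -3, 0, -1, 2, 2]
242 [0, 0, 3, 3, 2, 1, -4, -1, 3, 0, -7, 0, 0, -2, -2, 0]
```

View pics/crop1.png

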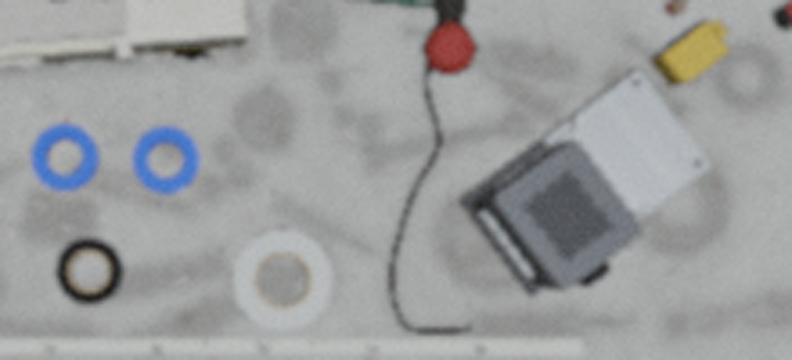

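The crop shows the black ring with a kraft core at (90,270), about 62 across. The white roll at (283,278) is larger. The feeder's shelf corners are at (637,70) and (710,168), and the head-top corners at (637,232), (567,143), (495,203) and (570,285).

```bash
python3 - <<'E'
from h import *
from scipy.optimize import least_squares
from scipy.spatial.transform import Rotation as R
d=dict(np.load('pics/top0.npz'))
P=[(637,70,-118,-55,24),(710,168,-118,55,24),(637,232,-6,50,144),(567,143,-6,-50,144),(495,203,82,-50,144),(570,285,82,50,144)]
W=np.array([world(d,280+(u+.5)/3.6-.5,160+(v+.5)/3.6-.5,z=z/1000)[:2] for u,v,_,_,z in P]);F=np.array([[x,y] for _,_,x,y,_ in P])/1000
rot=lambda a:np.array([[np.cos(a),-np.sin(a)],[np.sin(a),np.cos(a)]])
f=least_squares(lambda q:(F@rot(q[2]).T+q[:2]-W).ravel(),[.5,-.1,2.2])
print(f.x,np.degrees(f.x[2]));print((f.fun.reshape(-1,2)*1000).round(1))
for x in(-118,-68,-5,35):print(x,f.x[:2]+rot(f.x[2])@[x/1000,0])
print('roll',world(d,280+90.5/3.6-.5,160+270.5/3.6-.5,z=.018),'white',world(d,280+283.5/3.6-.5,160+278.5/3.6-.5,z=.02))
# fit shelf by depth edges, scene view of black?
s=dict(np.load('pics/scene0.npz'))
for X in ([.43,.30,.018],[.43,.13,.02],[.53,.245,.018]):
    c=s['R']@np.array(X)+s['t'];print(c[:2]/c[2]*s['fx']+[s['cx'],s['cy']],c[2])
print(R.from_rotvec([-3.0588,-.7078,0]).as_matrix().round(3))
E
```

```text
[ 0.49993838 -0.13308862  2.21464064] 126.88956195717752
[[ 0.2  2.1]
 [ 2.2  0.9]
 [-0.5 -8.1]
 [ 5.  -5.3]
 [ 2.3  4.4]
 [-9.2  6. ]]
-118 [ 0.57077077 -0.22746431]
-68 [ 0.54075705 -0.18747461]
-5 [ 0.50293975 -0.13708759]
35 [ 0.47892877 -0.10509583]
roll [0.43193243 0.30476987 0.018     ] white [0.42458257 0.12785524 0.02      ]
[281.78059203 220.2331841 ] 1.3781484128699684
[322.70003024 233.42577229] 1.2868349693443415
[312.41525682 213.16238384] 1.4224891659291874
[[ 0.898  0.439 -0.   ]
 [ 0.439 -0.898  0.002]
 [ 0.    -0.002 -1.   ]]
```

```bash
cat > p.py <<'E'
from rig import readout
import numpy as np
from scipy.spatial.transform import Rotation as R
def ori(yaw,tilt=0):
    c,s=np.cos(np.radians(yaw)),np.sin(np.radians(yaw))
    return R.from_matrix(np.array([[c,s,0],[s,-c,0],[0,0,-1]]).T.reshape(3,3).T if 0 else np.array([[c,s,0],[s,-c,0],[0,0,-1]]))*R.from_rotvec([0,np.radians(tilt),0])
O=np.array([0.4999,-0.1331]);YAW=126.9
def feed(x,y,z):  # feeder mm -> world m
    a=np.radians(YAW);return np.array([*(O+np.array([[np.cos(a),-np.sin(a)],[np.sin(a),np.cos(a)]])@[x/1000,y/1000]),z/1000])
def plan(wps,start=None):
    """wps: (pos m, yaw, tilt, nrows); position of TCP"""
    s=readout.sense()
    p,q=(np.array(s['tcp_pos']),R.from_rotvec(s['orientation'])) if start is None else start
    k=0
    for P,yaw,tilt,n in wps:
        p0,Q=p,ori(yaw,tilt);P=np.array(P);dr=(q.inv()*Q).as_rotvec();q0=q
        for i in range(1,n+1):
            pt=p0+(P-p0)*i/n;qt=q0*R.from_rotvec(dr*i/n)
            row=np.r_[(q.inv().apply(pt-p)*100).round(1),(q.inv()*qt).as_rotvec().round(3)]
            print('  ' if k%5 else '--',row.tolist());k+=1
            p=p+q.apply(row[:3]/100);q=q*R.from_rotvec(row[3:])
    return p,q
E
python3 -c "
from p import *
plan([((.44,-.1,.25),80,0,11),((.432,.304,.15),126.9,0,9)])"
```

```text
-- [3.2, -3.3, 0.1, -0.0, -0.0, -0.086]
   [3.5, -3.1, 0.0, -0.0, -0.0, -0.085]
   [3.7, -2.7, 0.1, -0.0, -0.0, -0.086]
   [3.9, -2.4, 0.0, -0.0, -0.0, -0.085]
   [4.1, -2.1, 0.1, -0.001, -0.001, -0.086]
-- [4.3, -1.7, 0.0, 0.0, 0.0, -0.086]
   [4.4, -1.3, 0.1, 0.0, 0.0, -0.085]
   [4.6, -1.0, 0.0, -0.0, 0.0, -0.086]
   [4.5, -0.5, 0.1, -0.0, 0.0, -0.085]
   [4.7, -0.2, 0.0, -0.0, -0.0, -0.086]
-- [4.6, 0.2, 0.1, -0.0, -0.0, -0.085]
   [4.4, -0.9, 1.1, -0.0, -0.0, -0.091]
   [4.5, -0.4, 1.1, -0.0, -0.0, -0.091]
   [4.4, -0.1, 1.1, -0.0, -0.0, -0.091]
   [4.5, 0.4, 1.1, -0.0, -0.0, -0.091]
-- [4.4, 0.7, 1.1, -0.0, -0.0, -0.091]
   [4.4, 1.2, 1.2, -0.0, -0.0, -0.091]
   [4.2, 1.5, 1.1, -0.0, -0.0, -0.091]
   [4.0, 2.0, 1.1, -0.0, -0.0, -0.091]
   [3.9, 2.2, 1.1, -0.0, -0.0, -0.091]
```

Emit:
move_arm:
  motion:
    - [3.2, -3.3, 0.1, 0, 0, -0.086]
    - [3.5, -3.1, 0, 0, 0, -0.085]
    - [3.7, -2.7, 0.1, 0, 0, -0.086]
    - [3.9, -2.4, 0, 0, 0, -0.085]
    - [4.1, -2.1, 0.1, 0, 0, -0.086]
  hand: 8.5

```text
t: 0.72
tcp_pos: [0.3557, -0.3628, 0.2529]
orientation: [-2.838, -1.346, -0.0]
force: [-0.1, 0.5, 0.4]
finger_gap: 0.0849
finger_force: 0.0
```

Emit:
move_arm:
  motion:
    - [4.3, -1.7, 0, 0, 0, -0.086]
    - [4.4, -1.3, 0.1, 0, 0, -0.085]
    - [4.6, -1.0, 0, 0, 0, -0.086]
    - [4.5, -0.5, 0.1, 0, 0, -0.085]
    - [4.7, -0.2, 0, 0, 0, -0.086]

```text
t: 1.35
tcp_pos: [0.4262, -0.1424, 0.2509]
orientation: [-2.488, -1.918, 0.0]
force: [0.1, 0.7, -0.4]
finger_gap: 0.085
finger_force: 0.0
```

Emit:
move_arm:
  motion:
    - [4.6, 0.2, 0.1, 0, 0, -0.085]
    - [4.4, -0.9, 1.1, 0, 0, -0.091]
    - [4.5, -0.4, 1.1, 0, 0, -0.091]
    - [4.4, -0.1, 1.1, 0, 0, -0.091]
    - [4.5, 0.4, 1.1, 0, 0, -0.091]

```text
t: 1.98
tcp_pos: [0.4364, 0.0806, 0.2057]
orientation: [-1.998, -2.424, 0.0]
force: [1.4, 0.7, -0.3]
finger_gap: 0.085
finger_force: 0.0
```

Emit:
move_arm:
  motion:
    - [4.4, 0.7, 1.1, 0, 0, -0.091]
    - [4.4, 1.2, 1.2, 0, 0, -0.091]
    - [4.2, 1.5, 1.1, 0, 0, -0.091]
    - [4.0, 2.0, 1.1, 0, 0, -0.091]
    - [3.9, 2.2, 1.1, 0, 0, -0.091]

```text
t: 2.6
tcp_pos: [0.4315, 0.3048, 0.1496]
orientation: [-1.4, -2.812, 0.001]
force: [0.2, -1.2, 0.8]
finger_gap: 0.085
finger_force: 0.0
```

```bash
python3 - <<'E'
from h import *
from p import *
from rig import eyes
d=eyes.get_image('wrist');np.savez('pics/w1.npz',**d)
s=readout.sense();print(s['t'],s['tcp_pos'],R.from_rotvec(s['orientation']).as_matrix().round(3).tolist(),s['joint_positions'])
cv2.imwrite('pics/w1.png',d['pixels'][:,:,::-1])
for X in ([.432,.305,.018],):
    c=d['R']@np.array(X)+d['t'];print(c[:2]/c[2]*d['fx']+[d['cx'],d['cy']],c[2])
E
```

```text
2.65 [0.43022423 0.30808949 0.14832844] [[-0.607, 0.795, -0.002], [0.795, 0.607, 0.002], [0.003, -0.001, -1.0]] [ 0.40594402  0.09154838  1.94378978  0.00273797  1.10766163 -0.24706944]
[320.1224068  198.44781494] 0.263236681949231
```

View pics/w1.png

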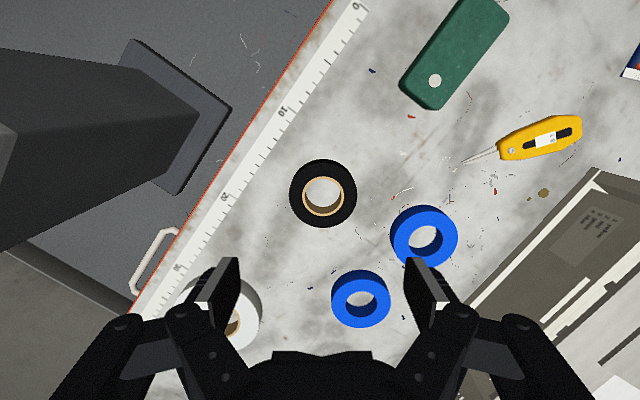

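The wrist picture shows the black small roll centred at about (323,193), with its kraft core. The large white roll is behind the left finger at (235,300), and the blue rings are at (424,235) and (361,298).

```bash
python3 - <<'E'
from h import *
from p import *
d=dict(np.load('pics/w1.npz'));G=grid(d)
w=G[140:245,270:375].reshape(-1,3)
a=w[(w[:,2]>.013)&(w[:,2]<.03)]
print(len(a),np.percentile(a[:,2],[5,50,95]))
# outer-rim circle fit on top-face points
(c,r)=cv2.minEnclosingCircle((a[:,:2]*1000).astype(np.float32));print(c,r)
m=(np.percentile(a[:,:2],0.5,axis=0)+np.percentile(a[:,:2],99.5,axis=0))/2;print(m)
tbl=w[w[:,2]<.008];print('table',np.median(tbl[:,2]))
c=np.array(c)/1000
plan([((*c,.06),126.9,0,3),((*c,.027),126.9,0,2)])
E
```

```text
2636 [0.01651969 0.01788996 0.01896614]
(432.55975341796875, 308.0885314941406) 31.140247344970703
[0.43222705 0.30848589]
table -4.4559346927778116e-05
-- [-0.1, 0.1, 2.9, -0.0, -0.001, 0.003]
   [-0.0, 0.0, 3.0, -0.001, -0.001, 0.002]
   [-0.1, 0.1, 2.9, 0.0, -0.001, 0.003]
   [0.0, -0.0, 1.7, 0.0, 0.0, -0.0]
   [0.0, -0.0, 1.6, 0.0, 0.0, -0.0]
```

Emit:
move_arm:
  motion:
    - [-0.1, 0.1, 2.9, 0, 0, 0.003]
    - [0, 0, 3.0, 0, 0, 0.002]
    - [-0.1, 0.1, 2.9, 0, 0, 0.003]
    - [0, 0, 1.7, 0, 0, 0]
    - [0, 0, 1.7, 0, 0, 0]

```text
t: 3.28
tcp_pos: [0.4349, 0.303, 0.0277]
orientation: [1.415, 2.804, 0.001]
force: [0.4, 0.4, 0.6]
finger_gap: 0.085
finger_force: 0.0
```

Emit:
move_arm:
  motion:
    - [0, 0, 0, 0, 0, 0]
    - [0, 0, 0, 0, 0, 0]
    - [0, 0, 0, 0, 0, 0]
    - [0, 0, 0, 0, 0, 0]
    - [0, 0, 0, 0, 0, 0]
  hand: 5.2
  newtons: 25

```text
t: 3.9
tcp_pos: [0.4349, 0.3031, 0.0287]
orientation: [1.415, 2.804, 0.001]
force: [-0.7, -0.2, 1.0]
finger_gap: 0.0602
finger_force: 27.3
```

```bash
python3 - <<'E'
from p import *
plan([((.435,.303,.10),126.9,0,2),((.43,.22,.21),126.9,0,3),((.455,.0,.225),126.9,0,5),((feed(-70,0,225)),126.9,0,5),(feed(-70,0,100),126.9,0,5)])
print(feed(-70,0,225))
E
```

```text
-- [-0.0, 0.0, -3.6, 0.0, 0.0, -0.004]
   [-0.0, 0.0, -3.5, 0.001, 0.0, -0.004]
   [-2.1, -1.8, -3.7, -0.0, 0.0, -0.0]
   [-2.1, -1.8, -3.7, -0.0, 0.0, -0.0]
   [-2.1, -1.8, -3.6, -0.0, 0.0, -0.0]
-- [-3.8, -2.2, -0.3, -0.0, 0.0, -0.0]
   [-3.9, -2.3, -0.3, -0.0, 0.0, -0.0]
   [-3.8, -2.2, -0.3, -0.0, 0.0, -0.0]
   [-3.8, -2.3, -0.3, -0.0, 0.0, -0.0]
   [-3.8, -2.2, -0.3, -0.0, 0.0, -0.0]
-- [-4.1, -0.9, -0.0, -0.0, 0.0, -0.0]
   [-4.1, -0.9, -0.0, -0.0, 0.0, -0.0]
   [-4.0, -0.8, -0.0, -0.0, 0.0, -0.0]
   [-4.1, -0.9, -0.0, -0.0, 0.0, -0.0]
   [-4.1, -0.9, -0.0, -0.0, 0.0, -0.0]
-- [0.0, 0.0, 2.5, -0.0, 0.0, -0.0]
   [0.0, 0.0, 2.5, -0.0, 0.0, -0.0]
   [0.0, 0.0, 2.5, -0.0, 0.0, -0.0]
   [0.0, 0.0, 2.5, -0.0, 0.0, -0.0]
   [0.0, 0.0, 2.5, -0.0, 0.0, -0.0]
[ 0.54192942 -0.18907793  0.225     ]
```

Emit:
move_arm:
  motion:
    - [0, 0, -3.6, 0, 0, -0.004]
    - [0, 0, -3.5, 0, 0, -0.004]
    - [-2.1, -1.8, -3.7, 0, 0, 0]
    - [-2.1, -1.8, -3.7, 0, 0, 0]
    - [-2.1, -1.8, -3.6, 0, 0, 0]

```text
t: 4.53
tcp_pos: [0.429, 0.2193, 0.2105]
orientation: [1.404, 2.81, 0.0]
force: [1.0, -0.9, 0.2]
finger_gap: 0.06
finger_force: 27.8
```

Emit:
move_arm:
  motion:
    - [-3.8, -2.2, -0.3, 0, 0, 0]
    - [-3.9, -2.3, -0.3, 0, 0, 0]
    - [-3.8, -2.2, -0.3, 0, 0, 0]
    - [-3.8, -2.3, -0.3, 0, 0, 0]
    - [-3.8, -2.2, -0.3, 0, 0, 0]

```text
t: 5.15
tcp_pos: [0.4543, -0.0012, 0.2244]
orientation: [1.404, 2.81, 0.0]
force: [0.3, -0.2, -0.8]
finger_gap: 0.0604
finger_force: 27.8
```

Emit:
move_arm:
  motion:
    - [-4.1, -0.9, 0, 0, 0, 0]
    - [-4.1, -0.9, 0, 0, 0, 0]
    - [-4.0, -0.8, 0, 0, 0, 0]
    - [-4.1, -0.9, 0, 0, 0, 0]
    - [-4.1, -0.9, 0, 0, 0, 0]

```text
t: 5.78
tcp_pos: [0.5421, -0.1906, 0.2241]
orientation: [-1.404, -2.81, -0.0]
force: [0.5, 0.4, -0.5]
finger_gap: 0.0602
finger_force: 27.8
```

Emit:
move_arm:
  motion:
    - [0, 0, 2.5, 0, 0, 0]
    - [0, 0, 2.5, 0, 0, 0]
    - [0, 0, 2.5, 0, 0, 0]
    - [0, 0, 2.0, 0, 0, 0]
    - [0, 0, 0, 0, 0, 0]

```text
t: 6.4
tcp_pos: [0.5406, -0.1887, 0.1275]
orientation: [-1.403, -2.807, -0.0]
force: [-0.6, 0.7, 0.1]
finger_gap: 0.0601
finger_force: 27.8
```

```bash
python3 - <<'E'
from h import *
from p import *
from rig import eyes
d=eyes.get_image('wrist');np.savez('pics/w2.npz',**d)
s=readout.sense();print(s['t'],s['tcp_pos'],s['finger_gap'],s['finger_force'],R.from_rotvec(s['orientation']).as_matrix().round(3).tolist(),s['joint_positions'])
cv2.imwrite('pics/w2.png',d['pixels'][:,:,::-1])
E
```

```text
6.45 [ 0.54155316 -0.18922702  0.1289587 ] 0.060481846843939126 27.827969779391424 [[-0.6, 0.8, -0.001], [0.8, 0.6, 0.001], [0.001, -0.0, -1.0]] [-5.33722696e-01  2.19291076e-01  1.83935178e+00  7.72339452e-06
  1.08398737e+00 -1.17779923e+00]
```

View pics/w2.png

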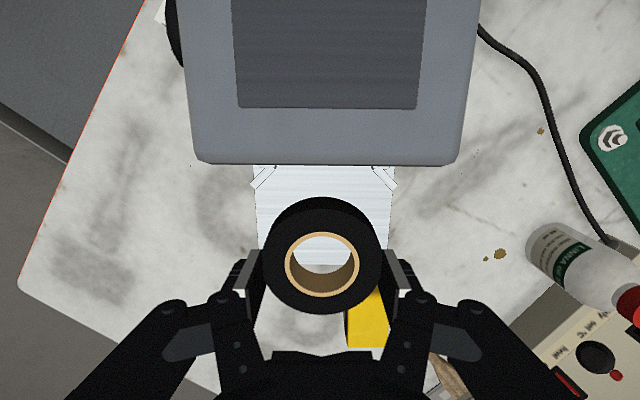

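The picture shows the roll held between the pads at (321,255). The shelf edges are at columns 254 and 394, the head front edge at row 163, and the tape measure at (365,320), behind the shelf's end on the right.

```bash
python3 - <<'E'
from h import *
from p import *
d=dict(np.load('pics/w2.npz'));G=grid(d)
a=np.radians(YAW);M=np.array([[np.cos(a),np.sin(a)],[-np.sin(a),np.cos(a)]])
F=np.dstack([(G[...,:2]-O)@M.T,G[...,2:]])*1000
for v in (185,195,205,212):
    m=(abs(F[v,:,2]-24)<5);m[:230]=0;m[420:]=0;u=np.where(m)[0]
    print(v,F[v,u[0]].round(1),F[v,u[-1]].round(1),np.median(F[v,u,2]))
for u in (240,280,320,360,420):
    m=np.where(F[:,u,2]>135)[0];print('head',u,F[m[-1],u].round(1))
for v in (100,130,150):
    m=np.where(F[v,:,2]>135)[0];print('headside',F[v,m[0]].round(1),F[v,m[-1]].round(1))
w=F[190:318,255:390].reshape(-1,3);b=w[(w[:,2]>105)&(w[:,2]<130)];print('roll',np.percentile(b,[.5,50,99.5],axis=0).round(1))
(c,r)=cv2.minEnclosingCircle(b[:,:2].astype(np.float32));print(c,r)
y=F[285:345,345:385].reshape(-1,3);print('tape',y[y[:,2]>40].mean(0) if (y[:,2]>40).any() else 0, y.max(0),y.min(0))
t=dict(np.load('pics/top0.npz'));T=grid(t);T=np.dstack([(T[...,:2]-O)@M.T,T[...,2:]])*1000
y=T[160:190,460:486].reshape(-1,3);y=y[(y[:,2]>35)&(y[:,2]<70)];print(np.percentile(y,[2,50,98],axis=0).round())
E
```

```text
185 [-47.9  48.6  24.1] [-47.9 -51.8  23.9] 24.018459726438934
195 [-56.5  52.5  23.3] [-56.1 -56.4  24.1] 23.86826435551734
205 [-64.9  52.2  23.7] [-64.6 -56.2  24.2] 23.90575899318845
212 [-70.8  52.6  24. ] [-71.  -56.9  23.1] 23.756280527731995
head 240 [-48.8  17.6 198. ]
head 280 [-49.1   8.5 197.7]
head 320 [-57.4  -0.6 191.5]
head 360 [-56.7 -10.9 192.1]
head 420 [-50.5 -24.1 196.8]
headside [ 15.6  -1.  245.2] [ 16.  -50.6 140.3]
headside [ 15.6  -1.  245.2] [  5.9 -50.4 141.1]
headside [ -1.5  45.7 139.4] [ 15.6  -1.  245.2]
roll [[-92.7 -32.9 105.4]
 [-60.4  -1.1 116.6]
 [-32.5  30.6 128.8]]
(-63.36346435546875, -1.1710710525512695) 35.26950454711914
tape [-136.82176993  -33.18339926   69.81986291] [ 15.60227283  -0.99236156 245.218619  ] [-233.82323332  -54.15489617   -0.76569355]
[[-189.  -54.   36.]
 [-161.  -38.   51.]
 [-140.  -20.   60.]]
```

Emit:
move_arm:
  motion:
    - [0, 0, 2.5, 0, 0, 0]
    - [0, 0, 2.5, 0, 0, 0]
    - [0, 0, 1.5, 0, 0, 0]
    - [0, 0, 1.0, 0, 0, 0]
    - [0, 0, 0, 0, 0, 0]

```text
t: 7.08
tcp_pos: [0.5418, -0.1894, 0.0542]
orientation: [-1.404, -2.81, -0.0]
force: [-0.2, 0.1, -0.4]
finger_gap: 0.0601
finger_force: 27.8
```

Emit:
move_arm:
  motion:
    - [0, 0, 0.1, 0, 0, 0]
    - [0, 0, 0.1, 0, 0, 0]
    - [0, 0, 0, 0, 0, 0]
    - [0, 0, 0, 0, 0, 0]
    - [0, 0, 0, 0, 0, 0]

```text
t: 7.7
tcp_pos: [0.542, -0.1895, 0.0527]
orientation: [1.404, 2.81, -0.0]
force: [-0.2, 0.6, 1.8]
finger_gap: 0.0602
finger_force: 28.0
```

Emit:
move_arm:
  motion:
    - [0, 0, 0, 0, 0, 0]
    - [0, 0, 0, 0, 0, 0]
    - [0, 0, 0, 0, 0, 0]
    - [0, 0, -2.5, 0, 0, 0]
    - [-1.0, 0, -3.0, 0, 0, 0]
  hand: 7.5

```text
t: 8.32
tcp_pos: [0.5468, -0.1967, 0.1069]
orientation: [-1.402, -2.808, -0.0]
force: [0.4, 0.4, -0.5]
finger_gap: 0.0752
finger_force: 0.0
```

```bash
sed -i 's/^O=.*/O=np.array([0.4999,-0.1331])+.002*np.array([.8,.6])/' p.py; python3 - <<'E'
from h import *
from p import *
from rig import eyes
d=eyes.get_image('wrist');np.savez('pics/w3.npz',**d)
s=readout.sense();print(s['t'],s['tcp_pos'])
cv2.imwrite('pics/w3.png',d['pixels'][:,:,::-1])
G=grid(d);a=np.radians(YAW);M=np.array([[np.cos(a),np.sin(a)],[-np.sin(a),np.cos(a)]])
F=np.dstack([(G[...,:2]-O)@M.T,G[...,2:]])*1000
m=(abs(F[...,2]-42)<4)&(abs(F[...,1])<45)&(F[...,0]<-20)&(F[...,0]>-105);b=F[m];print(len(b),np.median(b[:,2]),np.percentile(b,[.5,99.5],axis=0).round(1),cv2.minEnclosingCircle(b[:,:2].astype(np.float32)))
m=(abs(F[...,2]-143)<5);b=F[m];print('head',len(b),np.percentile(b,[.5,2,50,98,99.5],axis=0).round(1))
print(((np.array(s['tcp_pos'])[:2]-O)@M.T*1000))
E
```

```text
8.375 [ 0.55052129 -0.19942042  0.11234515]Traceback (most recent call last):
  File "<stdin>", line 7, in <module>
NameError: name 'YAW' is not defined
```

View pics/w3.png

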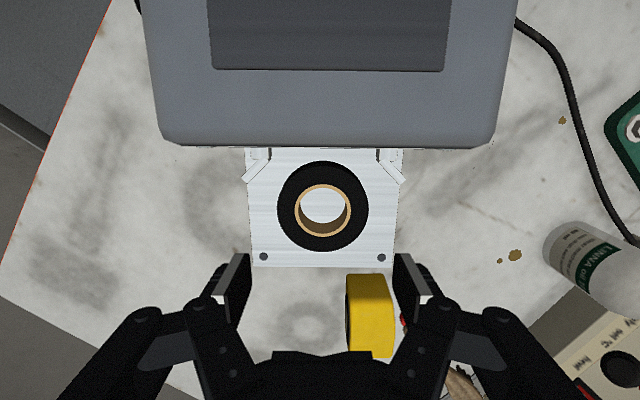

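The roll lies flat on the shelf at (323,206), centred between the guides and free of the fingers. The tape measure is at (370,315).

```bash
sed -i 's/^O=.*/O=np.array([0.4999,-0.1331])+.002*np.array([.8,.6]);YAW=126.9/' p.py; cat >> p.py <<'E'
a=np.radians(YAW);M=np.array([[np.cos(a),np.sin(a)],[-np.sin(a),np.cos(a)]])
def tcp(x,z,tilt,y=0,n=25):  # TCP position for fingertip at feeder x,z
    t=np.radians(tilt);return feed(x-n*np.sin(t),y,z+n*np.cos(t))
E
python3 - <<'E'
from h import *
from p import *
d=dict(np.load('pics/w3.npz'))
s=readout.sense()
G=grid(d)
F=np.dstack([(G[...,:2]-O)@M.T,G[...,2:]])*1000
m=(abs(F[...,2]-42)<4)&(abs(F[...,1])<45)&(F[...,0]<-20)&(F[...,0]>-105);b=F[m];print(len(b),np.median(b[:,2]),np.percentile(b,[.5,99.5],axis=0).round(1))
m=(abs(F[...,2]-143)<5);b=F[m];print('head',len(b),np.percentile(b,[.5,2,50,98,99.5],axis=0).round(1))
print(((np.array(s['tcp_pos'])[:2]-O)@M.T*1000))
# from commanded pose
st=(feed(-80,2,.1095*1000),ori(YAW,0))
e=plan([(tcp(-112,85,6),YAW,6,2),(tcp(-112,36,15),YAW,15,3)],st)
E
```

```text
4658 41.894517716315164 [[-94.7 -29.4  38.4]
 [-34.4  30.2  43.5]]
head 58459 [[-85.9 -63.  138.5]
 [-81.9 -56.6 139.5]
 [ 10.9  -0.8 142.3]
 [ 28.5  58.2 146.8]
 [ 29.3  64.6 147.7]]
[-83.42841553   1.33905061]
-- [-1.7, 0.1, -0.0, 0.0, 0.052, 0.0]
   [-1.8, 0.1, -0.1, 0.0, 0.053, -0.0]
   [-0.3, 0.0, 1.6, -0.0, 0.052, -0.0]
   [-0.4, 0.0, 1.6, 0.0, 0.053, -0.0]
   [-0.4, 0.0, 1.6, 0.0, 0.052, -0.0]
```

Emit:
move_arm:
  motion:
    - [-1.7, 0.1, 0, 0, 0.052, 0]
    - [-1.8, 0.1, -0.1, 0, 0.053, 0]
    - [-0.3, 0, 1.6, 0, 0.052, 0]
    - [-0.4, 0, 1.6, 0, 0.053, 0]
    - [-0.4, 0, 1.6, 0, 0.052, 0]
  hand: 0

```text
t: 9.0
tcp_pos: [0.5723, -0.2269, 0.0573]
orientation: [-1.297, -2.595, -0.172]
force: [0.6, 0.5, -0.4]
finger_gap: -0.0001
finger_force: 0.0
```

Emit:
move_arm:
  motion:
    - [0, 0, 0, 0, 0, 0]
    - [0, 0, 0, 0, 0, 0]
    - [0, 0, 0, 0, 0, 0]
    - [0, 0, 0, 0, 0, 0]
    - [0, 0, 0, 0, 0, 0]

```text
t: 9.62
tcp_pos: [0.5725, -0.2268, 0.0587]
orientation: [-1.297, -2.597, -0.171]
force: [-0.0, 0.7, -1.4]
finger_gap: 0.0002
finger_force: 0.0
```

```bash
python3 - <<'E'
from h import *
from p import *
from rig import eyes
s=readout.sense();p=np.array(s['tcp_pos']);Q=R.from_rotvec(s['orientation'])
z=Q.as_matrix()[:,2];tip=p+.025*z
print(s['t'],s['force'],'tip',(tip[:2]-O)@M.T*1000,tip[2]*1000,'z axis',z, 'want',ori(YAW,15).as_matrix()[:,2],s['joint_positions'])
d=eyes.get_image('wrist');np.savez('pics/w4.npz',**d)
cv2.imwrite('pics/w4.png',d['pixels'][:,:,::-1])
plan([(tcp(-88,34,22),YAW,22,2),(tcp(-40,34,38),YAW,38,4),(tcp(-28,33,38),YAW,38,2),(tcp(-18,36,38),YAW,38,2),(tcp(-4,36,38),YAW,38,5)])
E
```

```text
9.625 [-0.0278193   0.69487573 -1.43455879] tip [-112.10019893    0.19710919] 34.50100609403943 z axis [-0.15495388  0.2066852  -0.96605928] want [-0.15540019  0.20697362 -0.96592583] [-0.59327988  0.52319604  1.60501026  0.08905846  1.26196396 -1.27516512]
-- [1.0, 0.0, 0.3, 0.0, 0.061, 0.0]
   [1.0, 0.0, 0.4, 0.0, 0.061, 0.0]
   [0.9, 0.0, 0.5, 0.0, 0.07, 0.0]
   [0.9, 0.0, 0.5, 0.0, 0.07, 0.0]
   [0.9, 0.0, 0.6, 0.0, 0.07, 0.0]
-- [0.8, 0.0, 0.7, 0.0, 0.07, 0.0]
   [0.4, 0.0, 0.4, 0.0, -0.0, 0.0]
   [0.5, 0.0, 0.4, 0.0, -0.0, 0.0]
   [0.5, 0.0, 0.2, 0.0, -0.0, 0.0]
   [0.5, 0.0, 0.2, 0.0, -0.0, 0.0]
-- [0.2, 0.0, 0.2, 0.0, -0.0, 0.0]
   [0.2, 0.0, 0.1, 0.0, -0.0, 0.0]
   [0.2, 0.0, 0.2, 0.0, -0.0, 0.0]
   [0.3, 0.0, 0.2, 0.0, -0.0, 0.0]
   [0.2, 0.0, 0.2, 0.0, -0.0, 0.0]
```

View pics/w4.png

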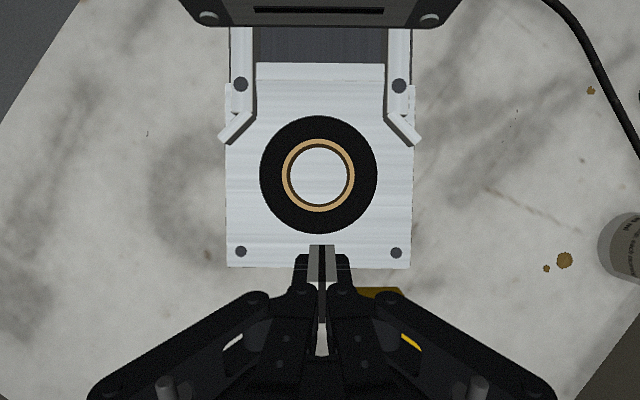

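The closed fingertips are at (321,250), just behind the roll at (319,175). Both are centred between the guides and cheeks (columns 240 to 400), so I start pushing.

Emit:
move_arm:
  motion:
    - [1.0, 0, 0.3, 0, 0.061, 0]
    - [1.0, 0, 0.4, 0, 0.061, 0]
    - [0.9, 0, 0.5, 0, 0.07, 0]
    - [0.9, 0, 0.5, 0, 0.07, 0]
    - [0.9, 0, 0.6, 0, 0.07, 0]

```text
t: 10.3
tcp_pos: [0.541, -0.1849, 0.055]
orientation: [-1.156, -2.314, -0.355]
force: [0.3, 0.2, 0.2]
finger_gap: 0.0002
finger_force: 0.3
```

```bash
cat > look.py <<'E'
import sys
from h import *
from p import *
from rig import eyes
s=readout.sense();p=np.array(s['tcp_pos']);Q=R.from_rotvec(s['orientation'])
z=Q.as_matrix()[:,2];tip=p+.025*z
print(s['t'],s['force'],'tip',(tip[:2]-O)@M.T*1000,tip[2]*1000,'tilt',np.degrees(np.arccos(-z[2])))
d=eyes.get_image('wrist');np.savez(f'pics/{sys.argv[1]}.npz',**d)
cv2.imwrite(f'pics/{sys.argv[1]}.png',d['pixels'][:,:,::-1])
E
python3 look.py w5; python3 - <<'E'
from h import *
from p import *
d=dict(np.load('pics/w5.npz'));G=grid(d)
F=np.dstack([(G[...,:2]-O)@M.T,G[...,2:]])*1000
dark=d['pixels'].max(2)<70
m=dark&(F[...,2]>33)&(F[...,2]<60)&(abs(F[...,1])<35)&(F[...,0]>-95)&(F[...,0]<10);v,u=np.where(m)
b=F[m];print(len(b),np.percentile(b,[1,50,99],axis=0).round(1))
plan([(tcp(-40,34,38),YAW,38,1),(tcp(-28,33,38),YAW,38,2),(tcp(-18,36,38),YAW,38,2)])
E
```

```text
10.3 [0.34776347 0.21159566 0.24670474] tip [-52.04391376   0.2590024 ] 34.30966704960413 tilt 34.10364357339072
5444 [[-59.9 -28.8  41.6]
 [-26.3  -0.6  45.2]
 [  5.1  29.7  59.2]]
-- [0.8, 0.1, 0.6, -0.0, 0.064, -0.0]
   [0.4, -0.0, 0.4, -0.0, 0.0, -0.0]
   [0.5, -0.0, 0.4, -0.0, 0.0, -0.0]
   [0.5, -0.0, 0.2, -0.0, 0.0, -0.0]
   [0.4, -0.0, 0.2, -0.0, 0.0, -0.0]
```

Emit:
move_arm:
  motion:
    - [0.8, 0, 0.6, 0, 0.064, 0]
    - [0.4, 0, 0.4, 0, 0, 0]
    - [0.5, 0, 0.4, 0, 0, 0]
    - [0.5, 0, 0.2, 0, 0, 0]
    - [0.4, 0, 0.2, 0, 0, 0]

```text
t: 10.98
tcp_pos: [0.5218, -0.1594, 0.0562]
orientation: [-1.129, -2.26, -0.385]
force: [0.7, -0.9, 0.2]
finger_gap: -0.0001
finger_force: 0.1
```

```bash
python3 look.py w6; python3 -c "
from p import *
plan([(tcp(-12,36,38),YAW,38,2),(tcp(-5,36,38),YAW,38,3)])"
```

```text
10.975 [ 0.65642794 -0.93182038  0.23532491] tip [-18.90490452   0.24140351] 36.367910088396016 tilt 37.64998762246958
-- [0.2, 0.0, 0.2, -0.0, 0.003, 0.0]
   [0.3, 0.0, 0.2, -0.0, 0.002, 0.0]
   [0.2, 0.0, 0.2, -0.0, 0.0, 0.0]
   [0.1, 0.0, 0.1, -0.0, 0.0, 0.0]
   [0.2, 0.0, 0.2, -0.0, 0.0, 0.0]
```

View pics/w6.png

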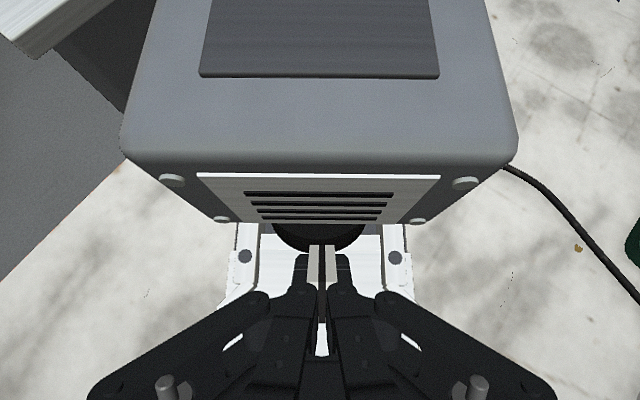

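The roll's rear rim is at (321,245), touching the tips at (321,248) and going under the head. It is on course, so I keep pushing.

Emit:
move_arm:
  motion:
    - [0.2, 0, 0.2, 0, 0.003, 0]
    - [0.3, 0, 0.2, 0, 0.002, 0]
    - [0.2, 0, 0.2, 0, 0, 0]
    - [0.2, 0, 0.1, 0, 0, 0]
    - [0.2, 0, 0.2, 0, 0, 0]

```text
t: 11.65
tcp_pos: [0.5134, -0.1482, 0.0555]
orientation: [-1.127, -2.255, -0.388]
force: [-1.3, 0.1, -0.4]
finger_gap: 0.0003
finger_force: 0.0
```

```bash
python3 look.py w7; python3 - <<'E'
import cv2,numpy as np
from h import *
from p import *
d=dict(np.load('pics/w7.npz'));G=grid(d)
F=np.dstack([(G[...,:2]-O)@M.T,G[...,2:]])*1000
for u in (290,295,350,355,365): print(u,[(v,*F[v,u].round(0).astype(int)) for v in range(226,262,4)])
cv2.imwrite('pics/w7c.png',cv2.resize(d['pixels'][190:310,220:420,::-1],(800,480),interpolation=cv2.INTER_CUBIC))
E
```

```text
11.65 [-1.27642618  0.11573472 -0.35470162] tip [-4.80050518  0.30850481] 35.809856261847465 tilt 37.97655437871625
290 [(226, np.int64(-9), np.int64(6), np.int64(131)), (230, np.int64(-9), np.int64(7), np.int64(129)), (234, np.int64(-9), np.int64(7), np.int64(123)), (238, np.int64(-10), np.int64(7), np.int64(121)), (242, np.int64(-9), np.int64(8), np.int64(112)), (246, np.int64(-10), np.int64(8), np.int64(110)), (250, np.int64(-10), np.int64(9), np.int64(101)), (254, np.int64(-10), np.int64(10), np.int64(91)), (258, np.int64(-3), np.int64(17), np.int64(28))]
295 [(226, np.int64(-8), np.int64(5), np.int64(130)), (230, np.int64(-9), np.int64(5), np.int64(128)), (234, np.int64(-9), np.int64(6), np.int64(125)), (238, np.int64(-9), np.int64(6), np.int64(121)), (242, np.int64(-9), np.int64(7), np.int64(113)), (246, np.int64(-10), np.int64(7), np.int64(110)), (250, np.int64(-10), np.int64(8), np.int64(102)), (254, np.int64(-9), np.int64(9), np.int64(91)), (258, np.int64(-2), np.int64(14), np.int64(27))]
350 [(226, np.int64(-9), np.int64(-8), np.int64(131)), (230, np.int64(-9), np.int64(-9)
[... 602 characters left out ...]
np.int64(-11), np.int64(113)), (246, np.int64(-10), np.int64(-12), np.int64(110)), (250, np.int64(-10), np.int64(-12), np.int64(103)), (254, np.int64(-10), np.int64(-13), np.int64(94)), (258, np.int64(-3), np.int64(-21), np.int64(28))]
365 [(226, np.int64(-9), np.int64(-12), np.int64(132)), (230, np.int64(-9), np.int64(-12), np.int64(129)), (234, np.int64(-9), np.int64(-13), np.int64(123)), (238, np.int64(-9), np.int64(-13), np.int64(120)), (242, np.int64(-9), np.int64(-14), np.int64(113)), (246, np.int64(-10), np.int64(-15), np.int64(110)), (250, np.int64(-10), np.int64(-16), np.int64(102)), (254, np.int64(-10), np.int64(-17), np.int64(94)), (258, np.int64(-3), np.int64(-27), np.int64(27))]
```

View pics/w7c.png

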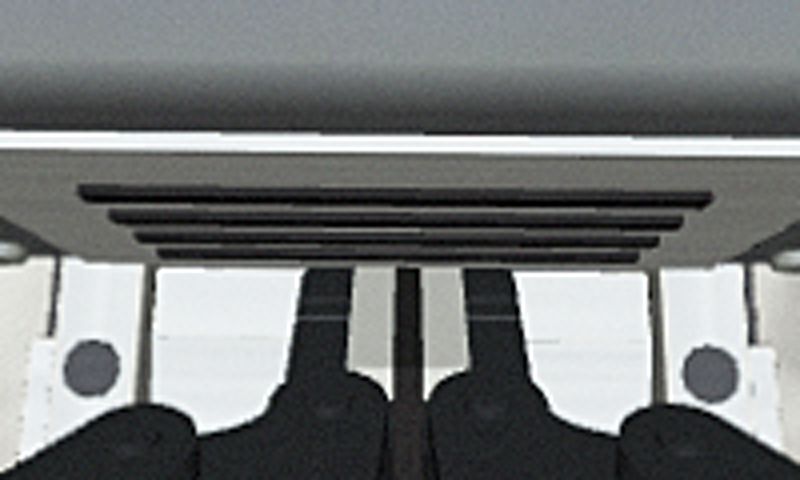

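The roll is no longer visible on the lip (rows 270 to 340 of the crop are bare). I push 4 mm more for margin, then back off to look under the head.

Emit:
move_arm:
  motion:
    - [0.1, 0, 0.1, 0, 0, 0]
    - [0.1, 0, 0.1, 0, 0, 0]
    - [0.1, 0, 0.1, 0, 0, 0]
    - [0, 0, 0, 0, 0, 0]
    - [0, 0, 0, 0, 0, 0]

```text
t: 12.32
tcp_pos: [0.5109, -0.145, 0.055]
orientation: [-1.127, -2.255, -0.388]
force: [0.5, -0.5, 0.2]
finger_gap: 0.0
finger_force: 0.0
```

```bash
python3 -c "
from p import *
plan([(tcp(-60,42,34),YAW,34,2),(tcp(-110,90,42),YAW,42,3),(tcp(-150,130,65),YAW,65,5)])"
```

```text
-- [-2.0, 0.0, -2.1, 0.0, -0.035, -0.0]
   [-2.2, 0.0, -2.0, 0.0, -0.035, -0.0]
   [-0.6, 0.0, -2.3, 0.0, 0.047, -0.0]
   [-0.5, 0.0, -2.2, 0.0, 0.046, -0.0]
   [-0.4, 0.0, -2.3, 0.0, 0.047, -0.0]
-- [-0.2, 0.0, -1.1, 0.0, 0.08, -0.0]
   [-0.2, 0.0, -1.1, 0.0, 0.081, -0.0]
   [-0.1, 0.0, -1.1, 0.0, 0.08, -0.0]
   [0.1, 0.0, -1.1, 0.0, 0.08, -0.0]
   [0.1, 0.0, -1.2, 0.0, 0.081, -0.0]
```

Emit:
move_arm:
  motion:
    - [-2.0, 0, -2.1, 0, -0.035, 0]
    - [-2.2, 0, -2.0, 0, -0.035, 0]
    - [-0.6, 0, -2.3, 0, 0.047, 0]
    - [-0.5, 0, -2.2, 0, 0.046, 0]
    - [-0.4, 0, -2.3, 0, 0.047, 0]

```text
t: 12.95
tcp_pos: [0.5777, -0.234, 0.1085]
orientation: [-1.096, -2.193, -0.422]
force: [-0.0, -0.1, -0.7]
finger_gap: 0.0001
finger_force: 0.0
```

Emit:
move_arm:
  motion:
    - [-0.2, 0, -1.1, 0, 0.08, 0]
    - [-0.2, 0, -1.1, 0, 0.08, 0]
    - [-0.1, 0, -1.1, 0, 0.08, 0]
    - [0.1, 0, -1.1, 0, 0.08, 0]
    - [0.1, 0, -1.2, 0, 0.08, 0]

```text
t: 13.58
tcp_pos: [0.6051, -0.2706, 0.1411]
orientation: [-0.919, -1.839, -0.586]
force: [-0.3, -0.1, -0.5]
finger_gap: -0.0002
finger_force: 0.0
```

```bash
python3 look.py w8; python3 - <<'E'
from h import *
from p import *
d=dict(np.load('pics/w8.npz'));c=-d['R'].T@d['t'];print('cam',(c[:2]-O)@M.T*1000,c[2]*1000)
X=feed(20,0,30);c=d['R']@X+d['t'];print(c[:2]/c[2]*d['fx']+[d['cx'],d['cy']])
E
```

```text
13.575 [-0.30624857 -0.14752327 -0.54868297] tip [-150.44803009    0.3903202 ] 130.52446837192832 tilt 65.06863084344967
cam [-243.43837261   -1.23808757] 266.7497937537243
[320.64611963 189.05481907]
```

View pics/w8.png

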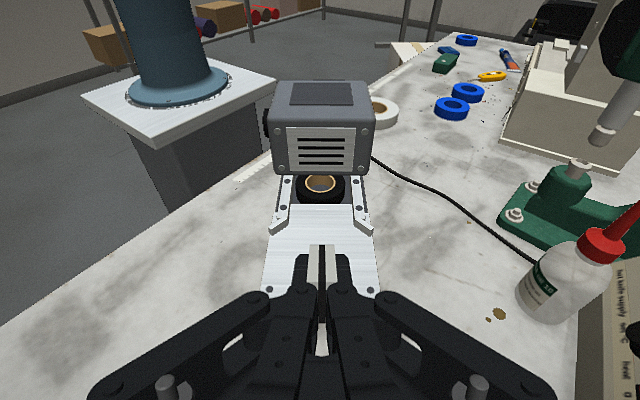

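The roll is under the head at (320,187), between the cheeks and behind the lip edge at row 204. I check its height and flatness by depth.

```bash
python3 - <<'E'
from h import *
from p import *
d=dict(np.load('pics/w8.npz'));G=grid(d)
F=np.dstack([(G[...,:2]-O)@M.T,G[...,2:]])*1000
for v in range(172,214,2): print(v,F[v,320].round(1),d['pixels'][v,320],F[v,302].round(1),d['pixels'][v,302],F[v,338].round(1))
cv2.imwrite('pics/w8c.png',cv2.resize(d['pixels'][160:240,255:385,::-1],(780,480),interpolation=cv2.INTER_CUBIC))
E
```

```text
172 [-8.7  0.5 79.4] [58 59 63] [-8.4 19.  79.1] [55 58 51] [ -7.8 -18.1  78.6]
174 [-7.8  0.5 75.9] [41 42 45] [-7.6 19.2 75.8] [40 45 44] [ -6.3 -18.3  74.8]
176 [47.3  0.9 28.1] [110  85  56] [43.4 23.8 31.3] [22 28 27] [ 43.8 -22.   30.9]
178 [48.7  0.9 23.6] [105  85  58] [38.3 23.5 32.2] [23 23 24] [ 38.9 -21.8  31.8]
180 [48.2  1.  20.5] [105  85  56] [34.7 23.3 32. ] [19 20 24] [ 35.5 -21.6  31.3]
182 [48.6  1.  16.8] [111  89  62] [31.6 23.2 31.3] [25 21 22] [ 31.  -21.5  31.8]
184 [49.  1. 13.] [84 80 67] [27.3 22.9 31.8] [21 21 22] [ 27.5 -21.3  31.6]
186 [44.5  1.  13.4] [75 79 83] [24.5 22.8 30.9] [22 23 23] [ 24.  -21.2  31.5]
188 [40.2  0.9 13.7] [75 79 89] [20.9 22.7 30.9] [24 25 21] [ 19.5 -21.   32.2]
190 [35.7  0.9 14.3] [64 68 82] [16.2 22.4 31.8] [19 20 25] [ 16.7 -20.9  31.5]
192 [13.   0.7 31.6] [181 152 106] [12.9 22.2 31.6] [25 25 25] [ 13.4 -20.8  31.2]
194 [ 8.8  0.7 32.2] [20 19 20] [ 9.3 22.1 31.7] [19 18 21] [  9.9 -20.6  31.2]
196 [ 6.7  0.7 31. ] [24 24 27] [ 9.1 22.2 28.7] [16 10 18] [  9.8 -20.8  28. ]
198 [ 2.9  0.7 31.3] [27 27 28] [ 9.1 22.3 25.4] [14 15 13] [  9.7 -20.9  24.8]
200 [ 1.4  0.7 29.5] [13 15 10] [ 8.7 22.5 22.4] [12 15 18] [  8.9 -21.   22.3]
202 [ 0.6  0.7 27.1] [1 0 0] [10.  22.7 17.7] [0 0 0] [ 10.5 -21.2  17.3]
204 [-2.9  0.7 27.2] [255 255 255] [-2.8 21.7 27.1] [241 247 251] [ -2.3 -20.3  26.6]
206 [-7.3  0.7 28.3] [210 215 219] [-6.4 21.5 27.4] [211 219 220] [ -7.8 -20.   28.9]
208 [-9.   0.7 26.7] [212 218 220] [-10.2  21.3  27.9] [216 223 227] [ -9.8 -20.   27.6]
210 [-13.3   0.6  27.9] [199 208 210] [-13.   21.1  27.5] [203 209 212] [-12.3 -19.9  26.9]
212 [-15.9   0.6  27.3] [209 213 216] [-15.8  21.   27.2] [209 216 215] [-14.6 -19.9  26. ]
```

View pics/w8c.png

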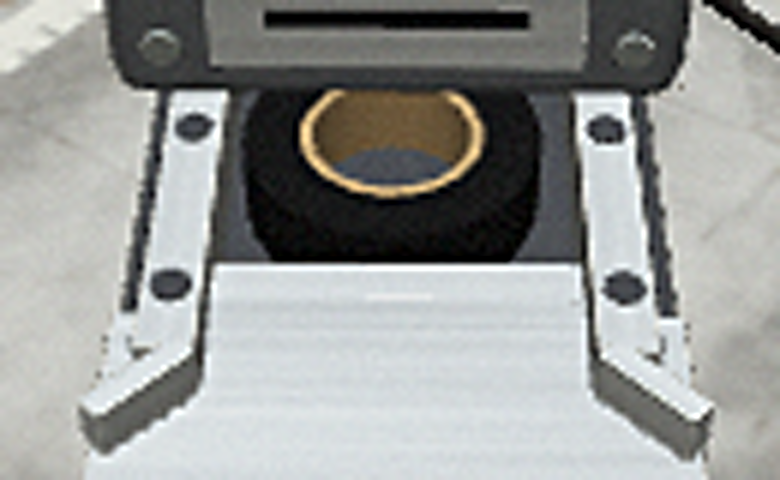

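The roll lies flat in the pocket: its top is at 31–32 mm everywhere and its rear edge is past the lip. The robot is clear of everything.

```bash
python3 -c "
from rig import manip;print(manip.job_done())"
```

```text
the job is handed in; nothing more can be done
None
```

The small black tape roll now lies flat in the feeder pocket under the drive head, and the job was handed in at about 13.6 s with the robot clear and the other things left alone.

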